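# Swap drawers on the interlocked parts cabinet

## Task

One drawer of the small two-drawer cabinet stands open, and its interlock keeps the other drawer locked; do not force it. Push the open drawer fully home, then slide the tin sideways along the base board, without lifting it, from its ring into the ring in front of the drawer you have just shut, and then pull the other drawer out to its stop. Keep the tin upright and leave it standing in that ring, the first drawer shut; leave the abrasive roll, spanner and sanding block where they are.

Things in the scene. Friction and masses are not known exactly. Their poses are not given: they have to be found in the camera images.
- base: Fixed plywood base board, 355 x 290 mm, 4 mm thick. Two like grey steel drawer units (each 120 wide, 110 high, 165 mm deep) stand on it, centres 148 mm apart, tops 114 mm above the bench; the board runs on 187 mm in front of the drawer fronts. Origin on the bench, midway between the units. x points level into the cabinet, y to the left as the robot sees it, z up; all listed points have these axes.
- drawer_1 (a joint): The drawer open at the start, left or right. Metres: 0 = fully home, 0.125 = out to its stop; starts 0.1 to 0.125 out; slides level, friction about 2 N, rubber stops at both ends. Front panel 117 mm wide, 6 to 112 mm above the bench. Interlock: while one drawer is more than about 4 mm out, a hidden pin locks the other (about 5 mm of play); shutting the open one fully frees it; works both ways.
- drawer_2 (a joint): The other drawer, fully shut and locked at the start; the same build, values and friction as drawer_1.
- handle_1 (a point): Middle of drawer_1's steel bar handle; moves with the drawer, which opens along -x. The bar lies level along y, 12 mm thick, 80 mm long, its axis 92 mm above the bench and 42 mm in front of the drawer's face (36 mm free between bar and face); two posts, 36 mm either side of the middle, join it to the drawer.
- handle_2 (a point): Middle of drawer_2's bar handle, the same as handle_1.
- ring_1 (a point): Centre of the dark wire ring (84 mm across, flush in the base board) in front of drawer_1, on the board's top, 4 mm above the bench, 120 mm in front of the shut drawer's face and on its centre line. While drawer_1 is open it covers this ring.
- ring_2 (a point): Centre of the like ring in front of drawer_2, 148 mm to the side (y) of ring_1. The tin stands on it at the start, in the way of drawer_2.
- tin: Open grey metal tin of horn buttons (fixed in it), 67 mm across, 61 mm high, about 0.15 kg, loose; origin at the centre of its underside, z up. Stands within about 8 mm of the middle of ring_2 at the start.
- roll: Brown roll of abrasive cloth, 62 mm across, 22 mm high, lying loose on the rear half of the top of drawer_1's unit. Origin at the centre of its underside. Leave alone.
- spanner: Small steel spanner, 109 x 19 x 6 mm, lying loose on the rear half of the top of drawer_2's unit. Origin at the centre of its underside. Leave alone.
- block: Brown sanding block, 86 x 52 x 26 mm, lying loose on the bench to the right of the base board. Origin at the centre of its underside. Leave alone.

How it is judged:
On the way, in this order (a step that is already met when the one before it is completed fails the run):
1. the open drawer is pushed fully home, the other still shut (value of joint drawer_1 below 0.006 m and value of joint drawer_2 below 0.012 m), for 0.2 s.
2. the tin stands in the ring in front of the drawer just shut; both drawers shut (all of step 1 and horizontal distance between tin and ring_1 below 0.012 m), for 0.2 s.
3. the other drawer is pulled out to its stop (value of joint drawer_2 above 0.115 m and horizontal distance between tin and ring_1 below 0.012 m), for 0.2 s.
At the end, for the whole second after the job is handed in: The first drawer is home (within 6 mm), the other drawer is out to its stop (at least 115 of 125 mm), and the tin stands upright and at rest in the first drawer's ring, its centre within 12 mm of the ring's (all of step 3 and value of joint drawer_1 below 0.006 m and velocity of joint drawer_2 below 0.01 m/s and angle between tin's own z axis and vertical below 0.1 rad and linear speed of tin below 0.02 m/s); the robot touches nothing.
It fails at once if the interlock is forced (both drawers more than 20 mm out) (value of joint each of drawer_1, drawer_2 above 0.02 m).
It fails at once if the tin is lifted off the board (more than 10 mm) (height (world z) of tin above 0.014 m).
It fails at once if the tin is tipped (angle between tin's own z axis and vertical above 0.35 rad).
It fails at once if the abrasive roll, the spanner or the sanding block is moved (more than 30 mm) (distance of any of roll, spanner, block from where it was at the start of the episode above 0.03 m).
It also fails if it takes over 72 s, if anything falls off the work surface, if the arm or the gripper's body presses on something with over 40 N, if the wrist force passes 120 N, or if a joint passes its speed limit or range.

## Robot

A 6-joint arm with a two-finger parallel gripper is mounted at the origin on a cart in front of the work surface, level with it; the furniture and walls round the work are solid. World frame = base frame: x ahead of the robot, y to its left, z up, the work surface at z = 0. Lengths are in m, angles in rad, forces in N, time in s.
With the tool pointing down it reaches from about 0.3 to 0.825 m from the base axis. Payload 5.4 kg.
Tool frame: the origin (TCP) lies midway between the tips of the shut fingers; the grasp point (between the pads) lies env.grip_point_offset behind it (env.grip_point_offset is the distance from the TCP to the grasp point, in m); z points along the fingers, y is the line along which they close (so a half turn about z gives the same grasp; the last joint's range is limited). The gripper opens to 92 mm and grips with 3 to 60 N. Pads are 20 mm wide; open, the fingers measure 128 mm over their backs; the gripper's body (75 mm by 189 mm) begins 69 mm behind the grasp point.
Start: joints at [1.113, 0.158, 1.597, -0, 1.386, -0.21], TCP at [0.141, 0.557, 0.215] pointing down, gripper open.
Joint ranges: [-2.91, 2.91], [-0.94, 2.29], [0.18, 2.7], [-1.29, 4.43], [0.17, 2.64], [-3, 3]. Speed limits (rad/s): [2.57, 2.57, 3.14, 3.14, 3.14, 3.14].

## Interface

Orientations are given as a unit quaternion [w, x, y, z].
In Python, from cell import env gives the robot as it stands.
- The arm moves only by the tool play_rows, never from a script. Its argument "steps" is a list of rows, each an object with "rotation": the turn, a rotation vector about the tool's x, y, z in degrees, a list of three; "dp": the shift along the tool's x, y, z in cm, a list of three; "gripper": the opening, from -1 (shut) to 1 (fully open). A call has 1 to 10 rows; each row is the pose to reach, as a shift and turn from the pose commanded when the call began, along the tool's axes at that moment; what a row does not reach only later rows make up. A row lasts 1/10 s, in which the tool goes at most 50 mm and 8.59 degrees, less where a joint would pass 70% of its speed; a pose out of reach is approached as far as the arm can. A call with a gripper value outside its range is refused whole. The fingers move at their own pace and stop on an object; "force" is the grip in N (left out, the last holds). Time passes only in rows, so rows that repeat a pose let the fingers close. It gives the time, the measured TCP pose, the force and the opening at its end, in the units of the state.
- env.get_obs(): the state, without advancing time (a new reading comes with each control period).
- env.capture(name): name is "side" or "top"; returns the picture (420x560x3 uint8, blue, green, red); there is no depth.
- env.camera_info(name): a dict with "K" (3x3 intrinsics, pixels), "extrinsics" (4x4, takes a point from world to camera coordinates). Camera axes: x right, y down, z forward; pixel columns grow to the right and rows downward; lengths in m; the calibration is good to about 2 mm. A picture is of the moment at which its call begins. camera_info takes no time and is no camera call.
- env.hand_in(): hands the job in, once; it reports no verdict.
The state is a dict: "t": time; "joints": joint angles; "qvel": joint speeds; "joint_torque": joint torques, N m; "eef_pos": TCP position; "tcp_rot": TCP orientation; "contact_force": force on the tool from outside, world axes, zero at the start; "ft_torque": the same for the moment, N m; "finger_gap": finger opening in m.
Only numpy, scipy, OpenCV 4.12 (cv2) and the standard library are available. Lean on these libraries where they do the work, as an engineer would, in place of code of your own. Each camera call takes 0.05 s, during which the arm holds its last target. There are 200 camera calls.

## Working session

There is one attempt and no reset: what is moved stays moved. The work goes in short steps, Python scripts to look and compute and a tool call to move; the robot and the scene stay as the last step left them, time stands still between calls to the robot, and variables do not carry over. Pictures are saved under pics/ and viewed, on a budget of 10 in all, crops included, one or two more only if the job needs it, and the job is handed in when it is done.

Besides the shell and the picture viewer there is one more tool, called after ">>>" as name([rows], argument=value, ...), one row to a line, values as JSON. play_rows: Moves the arm, as the interface text tells. Its arguments: {"type":"object","properties":{"steps":{"type":"array","items":{"type":"object","properties":{"rotation":{"type":"array","items":{"type":"number"}},"dp":{"type":"array","items":{"type":"number"}},"gripper":{"type":"number"}}}},"force":{"type":"number"}},"required":["steps"]}

```bash
mkdir -p pics; ls; python3 - <<'E'
from cell import env
import cv2,numpy as np
np.set_printoptions(precision=4,suppress=True)
o=env.get_obs();print(o,env.grip_point_offset)
for n in("top","side"):
    cv2.imwrite(f"pics/{n}0.png",env.capture(n)); c=env.camera_info(n);print(c)
E
```

```text
pics
{'t': 0.0, 'joints': array([ 1.1129,  0.159 ,  1.5982, -0.    ,  1.3862, -0.2101]), 'qvel': array([ 0.0006,  0.0012, -0.0001,  0.0017,  0.0007,  0.0017]), 'joint_torque': array([ -0.0009, -38.5577, -32.2103,   0.0699,   0.0381,  -0.0002]), 'eef_pos': array([0.1408, 0.5569, 0.2136]), 'tcp_rot': array([-0.0003,  0.1236,  0.9923, -0.0009]), 'contact_force': array([-0.5452,  0.2517,  1.0911]), 'ft_torque': array([ 0.0088,  0.0203, -0.0585]), 'finger_gap': 0.09167992608347421} 0.0187
{'K': array([[469.0108,   0.    , 280.826 ],
       [  0.    , 469.0108, 207.6582],
       [  0.    ,   0.    ,   1.    ]]), 'extrinsics': array([[ 0.0186, -0.9996,  0.0197,  0.0446],
       [-0.9799, -0.0222, -0.1981,  0.6421],
       [ 0.1985, -0.0156, -0.98  ,  0.8138],
       [ 0.    ,  0.    ,  0.    ,  1.    ]])}
{'K': array([[483.9334,   0.    , 284.1295],
       [  0.    , 483.9334, 208.3014],
       [  0.    ,   0.    ,   1.    ]]), 'extrinsics': array([[ 0.9411, -0.3378, -0.014 , -0.5716],
       [-0.2169, -0.5715, -0.7914,  0.2659],
       [ 0.2594,  0.7478, -0.6111,  0.6877],
       [ 0.    ,  0.    ,  0.    ,  1.    ]])}
```

View pics/top0.png

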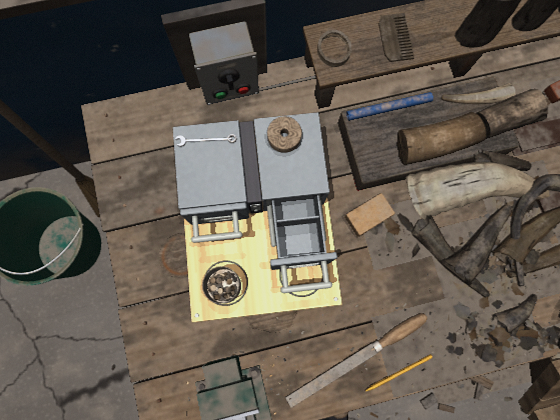

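View pics/side0.png

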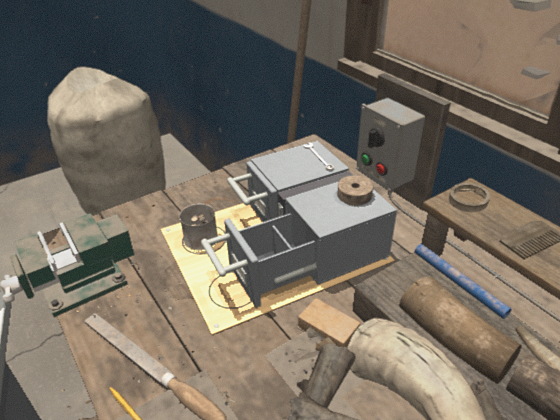

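The top view shows the base yawed slightly. The right drawer is open (drawer_1), with its front near (305,258). The tin is at about (225,285) in the left ring, and the left drawer is shut with its handle near (217,238). The side view agrees.

```bash
cat > h.py <<'E'
from cell import env
import cv2,numpy as np
np.set_printoptions(precision=4,suppress=True)
def ray(n,uv,z):
    c=env.camera_info(n);E=c["extrinsics"];R=E[:3,:3];C=-R.T@E[:3,3]
    d=R.T@np.linalg.solve(c["K"],[uv[0],uv[1],1.]);return C+d*(z-C[2])/d[2]
def proj(n,P):
    c=env.camera_info(n);P=np.atleast_2d(P);E=c["extrinsics"];q=(c["K"]@(P@E[:3,:3].T+E[:3,3]).T).T;return q[:,:2]/q[:,2:]
E
python3 - <<'E'
from h import *
im=cv2.imread("pics/top0.png");h=cv2.cvtColor(im,cv2.COLOR_BGR2HSV)
m=cv2.inRange(h,(15,60,170),(35,255,255)); m[:, :170]=0;m[:,350:]=0;m[:200]=0
m=cv2.morphologyEx(m,cv2.MORPH_CLOSE,np.ones((5,5)))
n,l,s,c=cv2.connectedComponentsWithStats(m);k=1+s[1:,4].argmax();print(s[k])
ys,xs=np.where(l==k)
# front edge: lowest pixel per column; left edge
col=np.array([(x,ys[xs==x].max()) for x in range(198,335,3)]);pf=np.array([ray("top",p+[0,.5],.004) for p in col.astype(float)])
row=np.array([(xs[ys==y].min(),y) for y in range(245,312,3)]);pl=np.array([ray("top",p-[.5,0],.004) for p in row.astype(float)])
vx,vy,x0,y0=cv2.fitLine(pf[:,:2].astype(np.float32),cv2.DIST_HUBER,0,.001,.001).ravel();print("front",vx,vy,x0,y0)
a=cv2.fitLine(pl[:,:2].astype(np.float32),cv2.DIST_HUBER,0,.001,.001).ravel();print("left",a)
e=np.array([-vx,-vy])*(-1 if vy<0 else 1)*-1; 
yh=np.array([vx,vy])*np.sign(vy); xh=np.array([yh[1],-yh[0]])
P=np.array([[vx,-a[0]],[vy,-a[1]]]);t=np.linalg.solve(P,a[2:]-[x0,y0]);cn=np.array([x0,y0])+t[0]*np.array([vx,vy])
print("corner FL",cn,"yaw",np.degrees(np.arctan2(xh[1],xh[0])), np.degrees(np.arctan2(*(a[[1,0]]*np.sign(a[0])))))
mid=cn-.145*yh; face=mid+.187*xh
print("mid",mid,"facemid",face)
for s,nm in((-1,"R"),(1,"L")):
    f=face+s*.074*yh; r=f-.12*xh; hd=f-.042*xh; print(nm,"face",f,"ring",r,"handle shut",hd)
    print(proj("top",np.array([[*r,.004],[*hd,.092],[*f,.112]])))
E
```

```text
[ 184  211  158  111 7599]
front 0.13294011 -0.9911241 0.44178128 0.12041902
left [0.9907 0.136  0.4957 0.2323]
corner FL [0.428 0.223] yaw 7.6395226 7.818914
mid [0.4473 0.0793] facemid [0.6326 0.1042]
R face [0.6425 0.0308] ring [0.5235 0.0149] handle shut [0.6008 0.0253]
[[301.1412 273.3525]
 [298.8495 226.8901]
 [296.6071 201.8297]]
L face [0.6228 0.1775] ring [0.5039 0.1616] handle shut [0.5812 0.172 ]
[[225.3017 282.0859]
 [216.5498 236.0215]
 [213.1509 210.8995]]
```

```bash
python3 - <<'E'
import cv2
im=cv2.imread("pics/top0.png")[190:330,165:355]
cv2.imwrite("pics/crop0.png",cv2.resize(im,None,fx=4,fy=4,interpolation=cv2.INTER_CUBIC))
E
```

```text
(no output)
```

View pics/crop0.png

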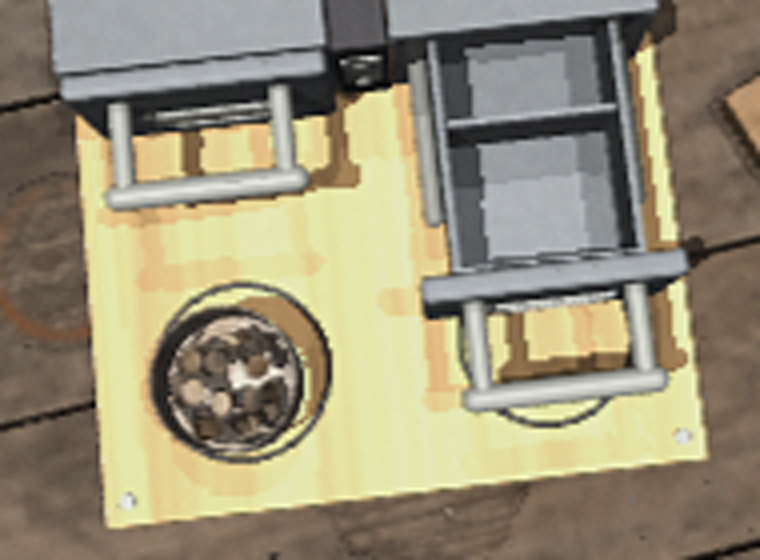

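```bash
python3 - <<'E'
from h import *
c=lambda u,v:((u-1.5)/4+165,(v-1.5)/4+190)
print("tin top",ray("top",c(232,379),.065),"tin side",ray("side",(197.5,213),.065))
print("handle1",ray("top",c(567,390),.092),"handle2",ray("top",c(206,189),.092))
print("ring2",ray("top",c(243,372),.004))
print("vise",[ray("top",p,z)[:2] for p in((205,360),(240,357),(262,375)) for z in(0,.1)])
for p in((60,215),(130,235),(20,270)): print("vise side",[ray("side",p,z)[:2] for z in(0,.1)])
E
```

```text
tin top [0.4972 0.1603 0.065 ] tin side [0.4976 0.171  0.065 ]
handle1 [0.4944 0.0109 0.092 ] handle2 [0.5796 0.1726 0.092 ]
ring2 [0.5028 0.1614 0.004 ]
vise [array([0.3585, 0.194 ]), array([0.3703, 0.1807]), array([0.365 , 0.1285]), array([0.376 , 0.1223]), array([0.3334, 0.0861]), array([0.3478, 0.0846])]
vise side [array([0.2356, 0.3513]), array([0.2648, 0.2057])]
vise side [array([0.3671, 0.2335]), array([0.3752, 0.1068])]
vise side [array([0.168 , 0.2043]), array([0.208 , 0.0823])]
```

>>> play_rows([
  {"dp": [-4.2,0,1],"rotation": [0,0,0],"gripper": -1},
  {"dp": [-8.4,0,1],"rotation": [0,0,0],"gripper": -1},
  {"dp": [-12.6,0,1],"rotation": [0,0,-4],"gripper": -1},
  {"dp": [-17,0,1],"rotation": [0,0,-8],"gripper": -1},
  {"dp": [-21,0,1],"rotation": [0,0,-12],"gripper": -1},
  {"dp": [-25.4,0,1],"rotation": [0,0,-16],"gripper": -1},
  {"dp": [-29.6,0,1],"rotation": [0,0,-19],"gripper": -1},
  {"dp": [-34,0,1],"rotation": [0,0,-22],"gripper": -1},
  {"dp": [-38,0,1],"rotation": [0,0,-22],"gripper": -1},
  {"dp": [-42,0,1],"rotation": [0,0,-22],"gripper": -1},
])

```text
t: 1.1
eef_pos: [0.5495, 0.4535, 0.2038]
tcp_rot: [-0.001, -0.068, 0.998, -0.0]
contact_force: [0.4, -0.1, 0.3]
finger_gap: 0.0139
```

>>> play_rows([
  {"dp": [1.6,-4.6,0],"rotation": [0,0,0],"gripper": -1},
  {"dp": [3.2,-9.2,0],"rotation": [0,0,0],"gripper": -1},
  {"dp": [4.8,-13.8,0],"rotation": [0,0,0],"gripper": -1},
  {"dp": [6.4,-18.4,0],"rotation": [0,0,0],"gripper": -1},
  {"dp": [8,-23,0],"rotation": [0,0,0],"gripper": -1},
  {"dp": [9.6,-27.6,0],"rotation": [0,0,0],"gripper": -1},
  {"dp": [11.2,-32.2,0],"rotation": [0,0,0],"gripper": -1},
  {"dp": [12.8,-37,0],"rotation": [0,0,0],"gripper": -1},
  {"dp": [14.4,-41,0],"rotation": [0,0,0],"gripper": -1},
  {"dp": [14.4,-43.1,0],"rotation": [0,0,0],"gripper": -1},
])

```text
t: 2.1
eef_pos: [0.4626, 0.0052, 0.2042]
tcp_rot: [-0.001, -0.067, 0.998, -0.0]
contact_force: [0.2, 0.0, 0.2]
finger_gap: 0.0004
```

>>> play_rows([
  {"dp": [0,0,3],"rotation": [0,0,0],"gripper": -1},
  {"dp": [0,0,6],"rotation": [0,0,0],"gripper": -1},
  {"dp": [0,0,9],"rotation": [0,0,0],"gripper": -1},
  {"dp": [0,0,11],"rotation": [0,0,0],"gripper": -1},
  {"dp": [0,0,12],"rotation": [0,0,0],"gripper": -1},
  {"dp": [0,0,12.5],"rotation": [0,0,0],"gripper": -1},
  {"dp": [0,0,12.5],"rotation": [0,0,0],"gripper": -1},
])

```text
t: 2.8
eef_pos: [0.4641, 0.0079, 0.0796]
tcp_rot: [-0.0, -0.068, 0.998, 0.0]
contact_force: [0.7, -0.2, -0.0]
finger_gap: 0.0005
```

>>> play_rows([
  {"dp": [-1.2,0,0],"rotation": [0,0,0],"gripper": -1},
  {"dp": [-2.4,0,0],"rotation": [0,0,0],"gripper": -1},
  {"dp": [-3.6,0,0],"rotation": [0,0,0],"gripper": -1},
  {"dp": [-4.8,0,0],"rotation": [0,0,0],"gripper": -1},
  {"dp": [-6,0,0],"rotation": [0,0,0],"gripper": -1},
  {"dp": [-7.2,0,0],"rotation": [0,0,0],"gripper": -1},
  {"dp": [-8.4,0,0],"rotation": [0,0,0],"gripper": -1},
  {"dp": [-9.6,0,0],"rotation": [0,0,0],"gripper": -1},
  {"dp": [-10.5,0,0],"rotation": [0,0,0],"gripper": -1},
  {"dp": [-11,0,0],"rotation": [0,0,0],"gripper": -1},
])

```text
t: 3.8
eef_pos: [0.574, 0.0226, 0.0804]
tcp_rot: [0.0, -0.068, 0.998, -0.0]
contact_force: [-2.4, -2.1, 1.2]
finger_gap: 0.0004
```

>>> play_rows([
  {"dp": [-0.2,0,0],"rotation": [0,0,0],"gripper": -1},
  {"dp": [-0.4,0,0],"rotation": [0,0,0],"gripper": -1},
  {"dp": [-0.6,0,0],"rotation": [0,0,0],"gripper": -1},
  {"dp": [-0.8,0,0],"rotation": [0,0,0],"gripper": -1},
])

```text
t: 4.2
eef_pos: [0.581, 0.0239, 0.0798]
tcp_rot: [0.0, -0.068, 0.998, 0.0]
contact_force: [-1.5, -0.8, 2.7]
finger_gap: 0.0004
```

>>> play_rows([
  {"dp": [-0.2,0,0],"rotation": [0,0,0],"gripper": -1},
  {"dp": [-0.4,0,0],"rotation": [0,0,0],"gripper": -1},
  {"dp": [-0.4,0,0],"rotation": [0,0,0],"gripper": -1},
])

```text
t: 4.5
eef_pos: [0.5828, 0.0242, 0.0796]
tcp_rot: [-0.003, -0.068, 0.998, -0.0]
contact_force: [-10.3, -3.0, 8.5]
finger_gap: 0.0003
```

>>> play_rows([
  {"dp": [-0.2,0,0],"rotation": [0,0,0],"gripper": -1},
  {"dp": [-0.3,0,0],"rotation": [0,0,0],"gripper": -1},
  {"dp": [-0.3,0,0],"rotation": [0,0,0],"gripper": -1},
  {"dp": [-0.3,0,0],"rotation": [0,0,0],"gripper": -1},
])

```text
t: 4.9
eef_pos: [0.583, 0.0242, 0.0795]
tcp_rot: [-0.006, -0.068, 0.998, -0.0]
contact_force: [-20.3, -4.1, 16.0]
finger_gap: 0.0007
```

>>> play_rows([
  {"dp": [1.5,0,0],"rotation": [0,0,0],"gripper": -1},
  {"dp": [3,0,0],"rotation": [0,0,0],"gripper": -1},
  {"dp": [4,0,-3],"rotation": [0,0,0],"gripper": -1},
  {"dp": [4,0,-7],"rotation": [0,0,0],"gripper": -1},
  {"dp": [4,0,-11],"rotation": [0,0,0],"gripper": 1},
  {"dp": [4,-5,-13],"rotation": [0,0,0],"gripper": 1},
  {"dp": [4,-10,-13],"rotation": [0,0,0],"gripper": 1},
  {"dp": [4,-15,-13],"rotation": [0,0,0],"gripper": 1},
  {"dp": [4,-20,-13],"rotation": [0,0,0],"gripper": 1},
  {"dp": [4,-20,-13],"rotation": [0,0,0],"gripper": 1},
])

```text
t: 5.9
eef_pos: [0.5759, -0.1842, 0.2095]
tcp_rot: [0.001, -0.065, 0.998, -0.001]
contact_force: [-1.0, -0.0, 0.1]
finger_gap: 0.046
```

```bash
python3 - <<'E'
from h import *
a=env.capture("top");b=env.capture("side");cv2.imwrite("pics/top1.png",a);cv2.imwrite("pics/side1.png",b)
A=cv2.resize(a[190:330,165:355],None,fx=4,fy=4,interpolation=cv2.INTER_CUBIC)
cv2.imwrite("pics/c1.png",A)
cv2.imwrite("pics/c1s.png",cv2.resize(b[170:330,150:340],None,fx=3.5,fy=3.5,interpolation=cv2.INTER_CUBIC))
E
```

```text
(no output)
```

View pics/c1.png

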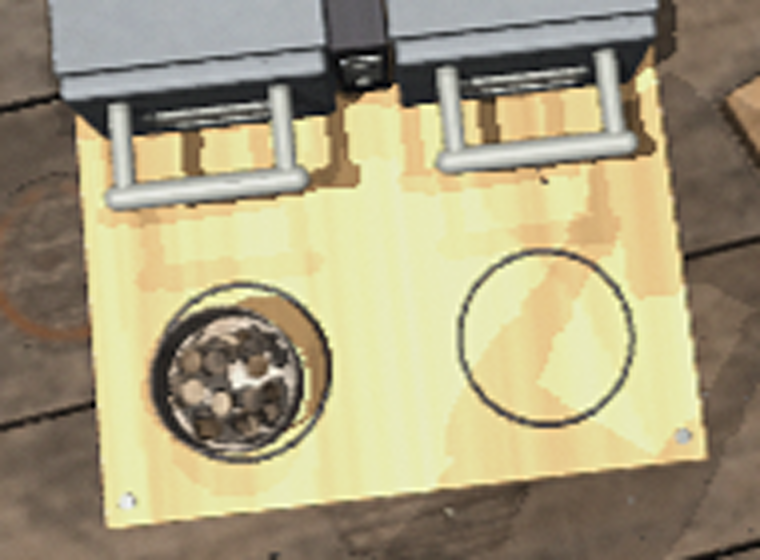

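View pics/c1s.png

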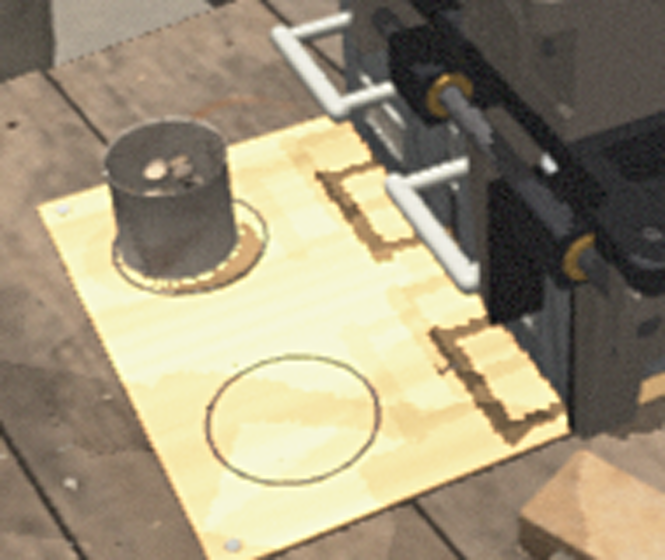

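```bash
python3 - <<'E'
from h import *
c=lambda u,v:((u-1.5)/4+165,(v-1.5)/4+190)
s=lambda u,v:((u-1.25)/3.5+150,(v-1.25)/3.5+170)
print("ring1",ray("top",c(546.5,337.5),.004),ray("side",s(294,420),.004))
print("ring2",ray("top",c(243.5,373),.004),ray("side",s(190,240),.004))
print("tin",ray("top",c(232,379),.065),ray("side",s(167,157),.065),ray("side",s(176,244),.004))
# check: draw cylinder outline for candidate
im=cv2.imread("pics/side1.png")
th=np.linspace(0,2*np.pi,60)
for P in ((.4975,.1625),):
  for n in("side","top"):
    for z in(.004,.065):
      q=proj(n,np.c_[P[0]+.0335*np.cos(th),P[1]+.0335*np.sin(th),0*th+z])
      q=(q-[150,170])*3.5+1.25 if n=="side" else (q-[165,190])*4+1.5
      print(n,z,q.min(0),q.max(0))
E
```

```text
ring1 [0.5223 0.0147 0.004 ] [0.5211 0.0169 0.004 ]
ring2 [0.5024 0.1611 0.004 ] [0.5019 0.1675 0.004 ]
tin [0.4972 0.1603 0.065 ] [0.4964 0.1666 0.065 ] [0.4939 0.1669 0.004 ]
side 0.004 [122.8454 208.3139] [245.02   288.8282]
side 0.065 [106.7205 122.8584] [234.0855 201.6234]
top 0.004 [170.6834 313.3888] [309.6451 453.8596]
top 0.065 [152.5538 303.7163] [301.3557 454.034 ]
```

>>> play_rows([
  {"dp": [0.5,4.4,0],"rotation": [0,0,0],"gripper": 1},
  {"dp": [1,8.8,0],"rotation": [0,0,0],"gripper": 1},
  {"dp": [1.5,13.2,0],"rotation": [0,0,0],"gripper": 1},
  {"dp": [2,17.6,0],"rotation": [0,0,0],"gripper": 1},
  {"dp": [2.5,22,0],"rotation": [0,0,0],"gripper": 1},
  {"dp": [3,26.4,0],"rotation": [0,0,0],"gripper": 1},
  {"dp": [3.1,30.8,0],"rotation": [0,0,0],"gripper": 1},
  {"dp": [3.1,34,0],"rotation": [0,0,0],"gripper": 1},
  {"dp": [3.1,35.4,0],"rotation": [0,0,0],"gripper": 1},
  {"dp": [3.1,35.4,0],"rotation": [0,0,0],"gripper": 1},
])

```text
t: 7.0
eef_pos: [0.4958, 0.1699, 0.2096]
tcp_rot: [0.0, -0.07, 0.998, 0.0]
contact_force: [1.1, -0.4, -0.5]
finger_gap: 0.0919
```

>>> play_rows([
  {"dp": [0,0,0],"rotation": [0,0,0],"gripper": 1},
  {"dp": [0,0,4],"rotation": [0,0,0],"gripper": 1},
  {"dp": [0,0,8],"rotation": [0,0,0],"gripper": 1},
  {"dp": [0,0,11],"rotation": [0,0,0],"gripper": 1},
  {"dp": [0,0,11],"rotation": [0,0,0],"gripper": 1},
  {"dp": [0,0,11],"rotation": [0,0,0],"gripper": 1},
])

```text
t: 7.6
eef_pos: [0.4971, 0.1667, 0.1001]
tcp_rot: [-0.0, -0.067, 0.998, -0.0]
contact_force: [1.2, 0.6, 0.8]
finger_gap: 0.0919
```

>>> play_rows([
  {"dp": [0,-0.3,0],"rotation": [0,0,0],"gripper": 1},
  {"dp": [0,-0.3,2],"rotation": [0,0,0],"gripper": 1},
  {"dp": [0,-0.3,4],"rotation": [0,0,0],"gripper": 1},
  {"dp": [0,-0.3,6],"rotation": [0,0,0],"gripper": 1},
  {"dp": [0,-0.3,7],"rotation": [0,0,0],"gripper": 1},
  {"dp": [0,-0.3,7],"rotation": [0,0,0],"gripper": 1},
])

```text
t: 8.2
eef_pos: [0.4971, 0.1645, 0.0297]
tcp_rot: [-0.0, -0.068, 0.998, -0.0]
contact_force: [-0.0, -0.4, -0.9]
finger_gap: 0.0918
```

>>> play_rows([
  {"dp": [0,0,0],"rotation": [0,0,0],"gripper": 0.6},
  {"dp": [0,0,0],"rotation": [0,0,0],"gripper": 0.5},
  {"dp": [0,0,0],"rotation": [0,0,0],"gripper": 0.4},
  {"dp": [0,0,0],"rotation": [0,0,0],"gripper": 0.3},
  {"dp": [0,0,0],"rotation": [0,0,0],"gripper": 0.2},
  {"dp": [0,0,0],"rotation": [0,0,0],"gripper": 0.2},
], force=6)

```text
t: 8.8
eef_pos: [0.4978, 0.165, 0.0305]
tcp_rot: [0.001, -0.068, 0.998, 0.0]
contact_force: [-1.2, 0.5, 5.7]
finger_gap: 0.0662
```

>>> play_rows([
  {"dp": [-0.05,-1,0],"rotation": [0,0,0],"gripper": 0.2},
  {"dp": [-0.1,-2.5,0],"rotation": [0,0,0],"gripper": 0.2},
  {"dp": [-0.15,-4,0],"rotation": [0,0,0],"gripper": 0.2},
  {"dp": [-0.2,-5.5,0],"rotation": [0,0,0],"gripper": 0.2},
  {"dp": [-0.25,-7,0],"rotation": [0,0,0],"gripper": 0.2},
  {"dp": [-0.3,-8.5,0],"rotation": [0,0,0],"gripper": 0.2},
  {"dp": [-0.35,-10,0],"rotation": [0,0,0],"gripper": 0.2},
  {"dp": [-0.4,-11.5,0],"rotation": [0,0,0],"gripper": 0.2},
  {"dp": [-0.4,-13,0],"rotation": [0,0,0],"gripper": 0.2},
  {"dp": [-0.4,-14,0],"rotation": [0,0,0],"gripper": 0.2},
])

```text
t: 9.8
eef_pos: [0.5209, 0.0267, 0.0305]
tcp_rot: [0.001, -0.068, 0.998, 0.001]
contact_force: [-0.5, 4.7, 5.9]
finger_gap: 0.0667
```

>>> play_rows([
  {"dp": [0,-0.5,0],"rotation": [0,0,0],"gripper": 0.2},
  {"dp": [0,-1.1,0],"rotation": [0,0,0],"gripper": 0.2},
  {"dp": [0,-1.1,0],"rotation": [0,0,0],"gripper": 0.2},
  {"dp": [0,-1.1,0],"rotation": [0,0,0],"gripper": 0.2},
])

```text
t: 10.2
eef_pos: [0.5224, 0.0156, 0.0305]
tcp_rot: [0.001, -0.068, 0.998, -0.0]
contact_force: [-0.0, 0.1, 5.2]
finger_gap: 0.0664
```

>>> play_rows([
  {"dp": [0,0,0],"rotation": [0,0,0],"gripper": 0.5},
  {"dp": [0,0,0],"rotation": [0,0,0],"gripper": 0.8},
  {"dp": [0,0,0],"rotation": [0,0,0],"gripper": 1},
  {"dp": [0,0,0],"rotation": [0,0,0],"gripper": 1},
  {"dp": [0,0,0],"rotation": [0,0,0],"gripper": 1},
  {"dp": [0,0,-4],"rotation": [0,0,0],"gripper": 1},
  {"dp": [0,0,-8],"rotation": [0,0,0],"gripper": 1},
  {"dp": [0,0,-12],"rotation": [0,0,0],"gripper": 1},
  {"dp": [0,0,-16],"rotation": [0,0,0],"gripper": 1},
  {"dp": [0,0,-17],"rotation": [0,0,0],"gripper": 1},
])

```text
t: 11.2
eef_pos: [0.5242, 0.0152, 0.205]
tcp_rot: [0.004, -0.068, 0.998, -0.001]
contact_force: [0.7, -0.9, 1.2]
finger_gap: 0.0925
```

>>> play_rows([
  {"dp": [0,4,0],"rotation": [0,0,8],"gripper": 0},
  {"dp": [0,8,0],"rotation": [0,0,16],"gripper": 0},
  {"dp": [0,12,0],"rotation": [0,0,24],"gripper": -0.2},
  {"dp": [0,16,0],"rotation": [0,0,32],"gripper": -0.2},
  {"dp": [0,20,0],"rotation": [0,0,40],"gripper": -0.2},
  {"dp": [0,24,0],"rotation": [0,0,48],"gripper": -0.2},
  {"dp": [0,27,0],"rotation": [0,0,56],"gripper": -0.2},
  {"dp": [0,30,0],"rotation": [0,0,64],"gripper": -0.2},
  {"dp": [0,33,0],"rotation": [0,0,72],"gripper": -0.2},
  {"dp": [0,33,0],"rotation": [0,0,80],"gripper": -0.2},
])

```text
t: 12.2
eef_pos: [0.4751, 0.3454, 0.1982]
tcp_rot: [-0.001, 0.59, 0.807, -0.0]
contact_force: [0.3, -1.0, 0.2]
finger_gap: 0.0368
```

>>> play_rows([
  {"dp": [0,0,0],"rotation": [0,0,8],"gripper": -0.2},
  {"dp": [0,0,0],"rotation": [0,0,10],"gripper": -0.2},
  {"dp": [0,0,0],"rotation": [0,0,10],"gripper": -0.2},
])

```text
t: 12.5
eef_pos: [0.4761, 0.3425, 0.1983]
tcp_rot: [-0.0, 0.657, 0.754, -0.001]
contact_force: [-0.0, -0.8, 0.5]
finger_gap: 0.0365
```

```bash
python3 - <<'E'
from h import *
a=env.capture("top");b=env.capture("side");cv2.imwrite("pics/top2.png",a);cv2.imwrite("pics/side2.png",b)
A=cv2.resize(a[190:330,165:355],None,fx=4,fy=4,interpolation=cv2.INTER_CUBIC)
B=cv2.resize(b[170:330,150:340],None,fx=3.5,fy=3.5,interpolation=cv2.INTER_CUBIC)
th=np.linspace(0,2*np.pi,60)
cv2.imwrite("pics/c2.png",A)
o=env.get_obs();print(o["eef_pos"],o["tcp_rot"],o["finger_gap"])
P=(.5222,.0155)
for n in("side","top"):
    for z,r in((.065,.0335),(.004,.042)):
      q=proj(n,np.c_[P[0]+r*np.cos(th),P[1]+r*np.sin(th),0*th+z])
      q=(q-[150,170])*3.5+1.25 if n=="side" else (q-[165,190])*4+1.5
      print(n,z,q.min(0),q.max(0))
E
```

```text
[0.4764 0.3425 0.1988] [-0.0003  0.657   0.7539 -0.0006] 0.03689525256566812
side 0.065 [215.1852 283.4643] [358.3028 383.9105]
side 0.004 [210.9742 360.2493] [382.3658 487.7489]
top 0.065 [479.4381 256.0964] [626.5145 404.3919]
top 0.004 [458.5434 251.4733] [630.8869 425.3754]
```

View pics/c2.png

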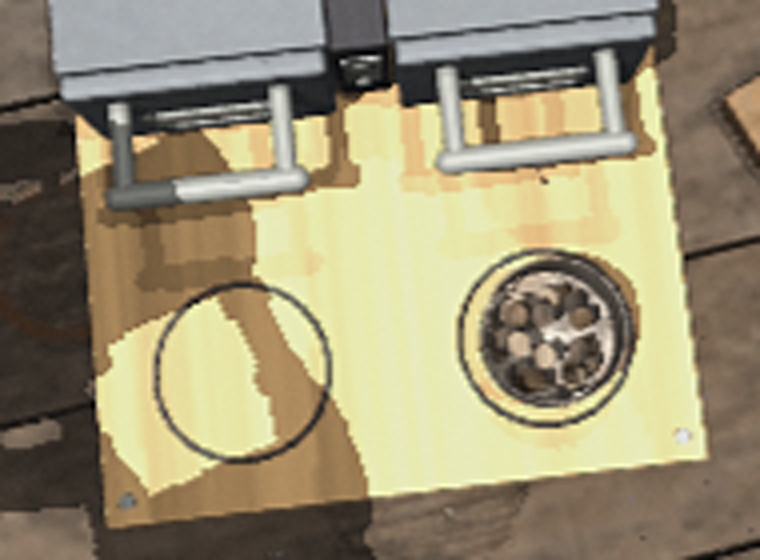

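The tin stands in the right ring, with its rim centre about (556,332) in the crop against a predicted (553,330), so it is off by under 2 mm. Next is the left handle.

>>> play_rows([
  {"dp": [-4,2,0],"rotation": [0,0,0],"gripper": -0.2},
  {"dp": [-8,4,0],"rotation": [0,0,0],"gripper": -0.2},
  {"dp": [-12,6,0],"rotation": [0,0,0],"gripper": -0.2},
  {"dp": [-16,7,0],"rotation": [0,0,0],"gripper": -0.2},
  {"dp": [-18.2,7.9,0],"rotation": [0,0,0],"gripper": -0.2},
  {"dp": [-18.2,7.9,0],"rotation": [0,0,0],"gripper": -0.2},
  {"dp": [-18.2,7.9,3],"rotation": [0,0,0],"gripper": -0.2},
  {"dp": [-18.2,7.9,6],"rotation": [0,0,0],"gripper": -0.2},
  {"dp": [-18.2,7.9,7],"rotation": [0,0,0],"gripper": -0.2},
  {"dp": [-18.2,7.9,7],"rotation": [0,0,0],"gripper": -0.2},
])

```text
t: 13.6
eef_pos: [0.5779, 0.1737, 0.1277]
tcp_rot: [-0.002, 0.657, 0.754, -0.001]
contact_force: [0.5, 0.1, -0.6]
finger_gap: 0.0366
```

>>> play_rows([
  {"dp": [0,0.1,1],"rotation": [0,0,0],"gripper": -0.2},
  {"dp": [0,0.1,2],"rotation": [0,0,0],"gripper": -0.2},
  {"dp": [0,0.1,3],"rotation": [0,0,0],"gripper": -0.2},
  {"dp": [0,0.1,4],"rotation": [0,0,0],"gripper": -0.2},
  {"dp": [0,0.1,5.3],"rotation": [0,0,0],"gripper": -0.2},
  {"dp": [0,0.1,5.3],"rotation": [0,0,0],"gripper": -0.2},
])

```text
t: 14.2
eef_pos: [0.5789, 0.173, 0.0739]
tcp_rot: [-0.002, 0.657, 0.754, -0.002]
contact_force: [-0.3, -1.0, 0.7]
finger_gap: 0.0365
```

>>> play_rows([
  {"dp": [0,0,0],"rotation": [0,0,0],"gripper": -0.5},
  {"dp": [0,0,0],"rotation": [0,0,0],"gripper": -0.7},
  {"dp": [0,0,0],"rotation": [0,0,0],"gripper": -0.9},
  {"dp": [0,0,0],"rotation": [0,0,0],"gripper": -1},
  {"dp": [0,0,0],"rotation": [0,0,0],"gripper": -1},
], force=20)

```text
t: 14.7
eef_pos: [0.5788, 0.1729, 0.0771]
tcp_rot: [-0.001, 0.657, 0.754, -0.002]
contact_force: [-7.7, -1.6, 5.5]
finger_gap: 0.0112
```

>>> play_rows([
  {"dp": [0,-0.6,0],"rotation": [0,0,0],"gripper": -1},
  {"dp": [0,-1.8,0],"rotation": [0,0,0],"gripper": -1},
  {"dp": [0,-3,0],"rotation": [0,0,0],"gripper": -1},
  {"dp": [0,-4.2,0],"rotation": [0,0,0],"gripper": -1},
  {"dp": [0,-5.4,0],"rotation": [0,0,0],"gripper": -1},
  {"dp": [0,-6.6,0],"rotation": [0,0,0],"gripper": -1},
  {"dp": [0,-7.8,0],"rotation": [0,0,0],"gripper": -1},
  {"dp": [0,-9,0],"rotation": [0,0,0],"gripper": -1},
  {"dp": [0,-10.2,0],"rotation": [0,0,0],"gripper": -1},
  {"dp": [0,-11.2,0],"rotation": [0,0,0],"gripper": -1},
])

```text
t: 15.7
eef_pos: [0.4699, 0.1584, 0.0771]
tcp_rot: [0.001, 0.657, 0.754, 0.001]
contact_force: [1.4, 2.4, -0.7]
finger_gap: 0.0115
```

>>> play_rows([
  {"dp": [0,-0.4,0],"rotation": [0,0,0],"gripper": -1},
  {"dp": [0,-0.8,0],"rotation": [0,0,0],"gripper": -1},
  {"dp": [0,-1.2,0],"rotation": [0,0,0],"gripper": -1},
  {"dp": [0,-1.4,0],"rotation": [0,0,0],"gripper": -1},
  {"dp": [0,-1.4,0],"rotation": [0,0,0],"gripper": -1},
])

```text
t: 16.2
eef_pos: [0.4559, 0.1565, 0.077]
tcp_rot: [-0.0, 0.657, 0.754, 0.0]
contact_force: [-0.2, 5.1, 4.7]
finger_gap: 0.0113
```

>>> play_rows([
  {"dp": [0.1,-0.2,0],"rotation": [0,0,0],"gripper": -1},
  {"dp": [0.1,-0.3,0],"rotation": [0,0,0],"gripper": -1},
  {"dp": [0.1,-0.3,0],"rotation": [0,0,0],"gripper": -1},
])

```text
t: 16.5
eef_pos: [0.4549, 0.1564, 0.0771]
tcp_rot: [0.002, 0.657, 0.754, 0.002]
contact_force: [7.5, 2.8, -2.3]
finger_gap: 0.011
```

>>> play_rows([
  {"dp": [0,0.1,0],"rotation": [0,0,0],"gripper": -0.5},
  {"dp": [0,0.1,0],"rotation": [0,0,0],"gripper": -0.3},
  {"dp": [0,0.1,0],"rotation": [0,0,0],"gripper": -0.3},
  {"dp": [0,0.1,0],"rotation": [0,0,0],"gripper": -0.3},
  {"dp": [0,0.1,-2],"rotation": [0,0,0],"gripper": -0.3},
  {"dp": [0,0.1,-4],"rotation": [0,0,0],"gripper": -0.3},
  {"dp": [0,0.1,-8],"rotation": [0,0,0],"gripper": -0.3},
  {"dp": [0,0.1,-12],"rotation": [0,0,0],"gripper": -0.3},
  {"dp": [0,0.1,-13],"rotation": [0,0,0],"gripper": -0.3},
  {"dp": [0,0.1,-13],"rotation": [0,0,0],"gripper": -0.3},
])

```text
t: 17.5
eef_pos: [0.4548, 0.1568, 0.2083]
tcp_rot: [0.001, 0.657, 0.754, 0.001]
contact_force: [0.9, -0.3, -0.3]
finger_gap: 0.0321
```

>>> play_rows([
  {"dp": [4,0,0],"rotation": [0,0,0],"gripper": -0.3},
  {"dp": [8,0,0],"rotation": [0,0,0],"gripper": -0.3},
  {"dp": [12,0,0],"rotation": [0,0,0],"gripper": -0.3},
  {"dp": [16,0,0],"rotation": [0,0,0],"gripper": -0.3},
  {"dp": [20,0,0],"rotation": [0,0,0],"gripper": -0.3},
  {"dp": [20,0,0],"rotation": [0,0,0],"gripper": -0.3},
  {"dp": [20,0,0],"rotation": [0,0,0],"gripper": -0.3},
])

```text
t: 18.2
eef_pos: [0.4251, 0.3547, 0.204]
tcp_rot: [-0.001, 0.657, 0.754, -0.002]
contact_force: [-0.4, -0.4, 0.9]
finger_gap: 0.0323
```

```bash
python3 - <<'E'
from h import *
a=env.capture("top");cv2.imwrite("pics/top3.png",a)
cv2.imwrite("pics/c3.png",cv2.resize(a[110:330,165:355],None,fx=2.7,fy=2.7,interpolation=cv2.INTER_CUBIC))
E
```

```text
(no output)
```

View pics/c3.png

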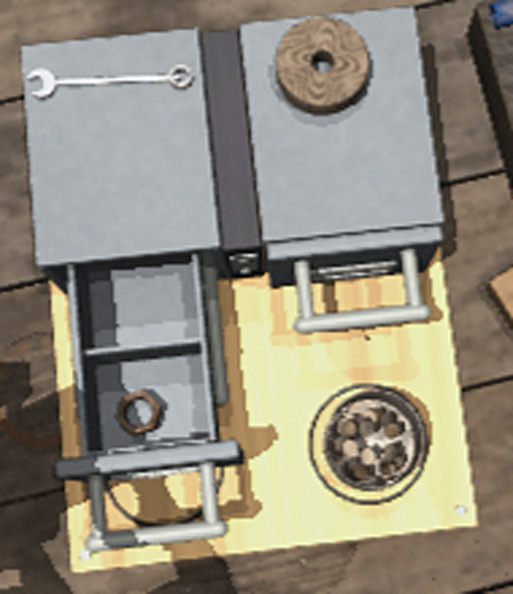

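```bash
python3 - <<'E'
from h import *
p=ray("top",((156-.85)/2.7+165,(535-.85)/2.7+110),.092)
out=-(p[:2]-[.5792,.173])@[.991,.133];print(p,out)
if out>.117: print(env.hand_in())
E
```

```text
[0.4562 0.156  0.092 ] 0.12415318193697567
the job is handed in; nothing more can be done
None
```

I carried out all three steps in order and handed the job in at about 18 s of robot time; the hand-in reported no verdict.

- **First drawer (right):** I pushed it home by its handle until it met the stop at about 20 N. It still looked shut in the last picture.
- **Tin:** I gripped it at 6 N, slid it flat along the board into the right ring and let go. The picture taken after release put it within about 2 mm of the ring's centre. The last picture shows it upright and inside the ring.
- **Other drawer (left):** I pulled it out until the force rose at the stop. The last picture measured it about 124 mm out, and the arm's own travel gave about 125 mm.
- **Roll and spanner:** Both look undisturbed in the last picture.
- **Sanding block:** Only its corner shows in that last crop; I never moved the arm against it.
- **Gripper:** It was clear of everything at the end.

One disagreement: my first two readings of the tin's sideways position differed by about 10 mm between the cameras. Closer reading of the pictures cut that to about 3 mm before I gripped it. No check failed.

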